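# Reset a headstock blank in the tuner-drilling jig

## Robot

A 6-joint arm with a two-finger parallel gripper is mounted at the origin on the work surface. World frame = base frame: x ahead of the robot, y to its left, z up, the work surface at z = 0. Lengths are in mm, angles in rad, forces in N, time in s.
With the tool pointing down it reaches from about 250 to 725 mm from the base axis. Payload 9.7 kg.
Tool frame: the origin (TCP) lies midway between the tips of the shut fingers; the grasp point (between the pads) lies 19 mm behind it; z points along the fingers, y is the line along which they close (so a half turn about z gives the same grasp; the last joint's range is limited). The gripper opens to 85 mm and grips with 20 to 120 N. Pads are 22 mm wide; open, the fingers measure 114 mm over their backs; the gripper's body (76 mm by 85 mm) begins 54 mm behind the grasp point. The pads swing forward as they close: fully open they stand 13 mm farther back than shut.
Start: joints at [-1.11, 0.087, 0.176, 1.66, 0, 1.571], TCP at [244.563, -492.632, 231.284] pointing down, gripper open.
Joint ranges: [-3.13, 3.13], [-0.85, 1.81], [-1.15, 1.24], [-2.2, 2.28], [-1.44, 1.52], [-3.14, 3.14]. Speed limits (rad/s): [2.22, 2.22, 2.57, 3.14, 3.14, 3.14].

## Interface

Orientations are given as a unit quaternion [x, y, z, w].
In Python, from station import bot, grab_frame, ticket, models gives the robot as it stands.
- The arm moves only by the tool carry_out, never from a script. Its argument "moves" is a list of rows, each a list of 3 entries, a list of its own where there are three numbers: the shift along the tool's x, y, z in cm, then the turn, a rotation vector about the tool's x, y, z in degrees, then the opening, from 0 (shut) to 1 (fully open). A call has 1 to 12 rows; each row is the pose to reach, as a shift and turn from the pose commanded when the call began, along the tool's axes at that moment; what a row does not reach only later rows make up. A row lasts 1/8 s, in which the tool goes at most 62.5 mm and 10.7 degrees, less where a joint would pass 70% of its speed; a pose out of reach is approached as far as the arm can. A call with a gripper value outside its range is refused whole. The fingers move at their own pace and stop on an object; the grip force is fixed at half the most. Time passes only in rows, so rows that repeat a pose let the fingers close. It gives the time, the measured TCP pose, the force, the opening and the grip force at its end, in the units of the state.
- bot.read_state(): the state, without advancing time (a new reading comes with each control period).
- grab_frame(name): name is "scene" or "top" or "wrist"; returns a dict with "frame" (420x560x3 uint8, red, green, blue), "intrinsics" (3x3 intrinsics, pixels), "rvec" (rotation vector, rad) and "tvec" (3), from world to camera coordinates, as OpenCV has them; the wrist camera has in their place "tool_from_camera" (4x4, takes a point from camera to tool coordinates, whose origin is the TCP and whose axes are the flange's). Camera axes: x right, y down, z forward; pixel columns grow to the right and rows downward; lengths in mm; the calibration is good to about 2 mm. A picture is of the moment at which its call begins: read the wrist's pose just before it. There is no depth.
- ticket.hand_in(): hands the job in; it is judged then, once.
Trained networks look in the newest picture that a camera, given by its name, has taken for a name from the list of things; names that differ only in an ending like _2 or _b are one class to them, and where a whole thing is asked for, a point or a joint stands for the part that bears it (a point fixed in the world has none). Each returns a list of dicts, best first, with "conf" (0 to 1); they miss things now and then, are a little off and sometimes report something else, mostly with a low value. They report only what shows in the picture. A call takes as long as a camera call. They do not tell look-alikes from the thing itself.
- models.look_for(camera, target): "pixel" ([column, row] in pixels, amid what is visible of it).
The state is a dict: "clock": time; "qpos": joint angles; "qvel": joint speeds; "tau": joint torques, N m; "ee_pos": TCP position; "ee_rot": TCP orientation; "wrist_force": force on the tool from outside, world axes, zero at the start; "wrist_torque": the same for the moment, N m; "width": opening from 0.0 (shut) to 1.0 (fully open); "finger_force": force on a finger pad.
Only numpy, scipy, OpenCV 4.12 (cv2) and the standard library are available. Lean on these libraries where they do the work, as an engineer would, in place of code of your own. Each camera call takes 0.05 s, during which the arm holds its last target. There are 200 camera calls.

## Task

The guitar headstock blank has been clamped short of the end stop in the drilling jig. Swing the toggle clamp fully open, slide the blank along between the rails until its end is right up against the stop, then swing the clamp back over centre so that it locks down on the blank. Leave the other things on the bench where they are.

Things in the scene. Friction and masses are not known exactly. Their poses are not given: they have to be found in the camera images.
- jig: Drilling jig, fixed to the bench: plywood board 18 mm thick, spanning x -190 to +125, y -80 to +165 mm in its own frame. +x runs along the channel to the end stop, +y towards the toggle clamp, z up; origin at bench-top height, midway between the two rails, under the locked clamp's pad. The rails are 18 mm wide, 10 mm high, 68 mm apart, x -190 to +95.
- stop_face (a point): Centre of the wooden end stop's face at the blank's mid height: jig frame (95, 0, 29) mm. The stop is 104 mm wide, its top at z = 48 mm.
- guide_bridge (a point): Middle of the top of the aluminium drill-guide bar with two steel bushings that bridges the channel, jig frame (62, 0, 64) mm: it covers x 47 to 77, y -70 to +70; underside at z = 54 mm, bushings up to 68 mm. The blank slides beneath it.
- blank: Loose dark wooden headstock blank, 180 long (x) x 66 wide (y) x 22 mm thick, 0.12 to 0.23 kg, pencil lines on top. Origin at the centre of its underside; x along its length towards the stop. It lies flat on the board between the rails, its top at z = 40 mm, 12 mm above the rails. It starts 35 to 70 mm short of the stop, held down by the clamp.
- blank_front (a point): Centre of the blank's end face nearest the stop, 90 mm from its origin, 11 mm above its underside.
- blank_rear (a point): Centre of the blank's other end face, nearest the open end of the channel; the blank can be pushed here.
- clamp_bar (a joint): Angle of the toggle clamp's steel hold-down bar, rad: about 0.03 locked down on the blank, a little less at dead centre, 1.30 (its stop) fully open, where it leans 16 deg short of upright, its tip at z about 155 mm, the pad pointing to jig -y.
- bar_pivot (a point): Pivot of the hold-down bar, jig frame (0, 75, 66) mm. Locked, the bar (17 mm wide) reaches 88 mm from here towards jig -y, level at z = 66 mm. The clamp's steel base, 59 mm wide, and its wooden riser, 66 mm wide, span y 59 to 157 mm, up to 78 mm high; the handle pivots on the bar 31 mm above this height.
- clamp_grip (a point): Middle of the handle's round vinyl grip, 18 mm diameter, 79 mm long. z axis along the handle: upright when locked; it tips towards jig +y to open. Its path in the jig frame at x = 0, as y, z mm (tilt): locked 51, 181 (1 deg); 57, 181 (5); 80, 179 (19); 105, 174 (33); 129, 163 (47); 151, 148 (60); 169, 129 (73); fully open 181, 109 (83).
- clamp_handle: The clamp's handle: a flat steel stem with the grip, origin at its pivot on the bar, z along it, 85 mm to grip middle. Dead centre is at about 5 deg of tilt. About 8 to 12 N at the grip springs it from locked; fully open it stays. Closing, it can rest at 18 deg, the pad just on the blank; a push of 10 to 20 N takes it on over centre to its stop at tilt about 1 deg, where it stays.
- clamp_pad: Black rubber pad under the bar's tip, 22 mm diameter, sprung by 4.5 mm; origin at the centre of its lower face. Locked, it presses on the blank with about 14 N at jig frame (0, 0, 40) mm.
- glue_bottle: Bystander: standing glue bottle, 62 mm diameter, 172 mm tall; origin at the centre of its underside.
- bar_clamp: Bystander: small bar clamp lying flat, about 230 x 85 mm, 27 mm high; origin on the bench under the middle of its steel bar.
- block_plane: Bystander: block plane, 160 x 48 mm, about 55 mm high; origin at the centre of its sole.
Not all that is in view belongs to the job. What is shaped like the blank but pink is not meant.

How it is judged:
By the outcome, as a careful person would: the job done as asked, in the order asked, and still so for the second after the job is handed in, with the robot touching nothing.
It also fails if it takes over 64 s, if anything falls off the work surface, if the arm or the gripper's body presses on something with over 40 N, if the wrist force passes 120 N, or if a joint passes its speed limit or range.

## Working session

There is one attempt and no reset: what is moved stays moved. The work goes in short steps, Python scripts to look and compute and a tool call to move; the robot and the scene stay as the last step left them, time stands still between calls to the robot, and variables do not carry over. Pictures are saved under pics/ and viewed, at most 10 in all, crops included, and the job is handed in when it is done.

Besides the shell and the picture viewer there is one more tool, called after "Request:" as name(argument=value, ...) on one line, values as JSON. carry_out: Moves the arm, as the interface text tells. Its arguments: {"type":"object","properties":{"moves":{"type":"array"}},"required":["moves"]}

```bash
mkdir -p pics
cat > h.py <<'E'
import numpy as np, cv2
from station import bot, grab_frame, ticket, models
from scipy.spatial.transform import Rotation as R
def save(n,f): cv2.imwrite('pics/'+n+'.png',cv2.cvtColor(f['frame'],cv2.COLOR_RGB2BGR))
E
python3 - <<'E'
from h import *
s=bot.read_state();print({k:np.round(v,3) for k,v in s.items()})
a=grab_frame('scene');b=grab_frame('top')
for c,f in(('scene',a),('top',b)):
  print(c,np.round(f['intrinsics'],1).tolist(),np.round(f['rvec'],4),np.round(f['tvec'],1))
  for t in 'jig stop_face guide_bridge blank blank_front blank_rear bar_pivot clamp_grip clamp_handle clamp_pad glue_bottle bar_clamp block_plane'.split():
    print(t,[(np.round(d['pixel']).tolist(),round(d['conf'],2)) for d in models.look_for(c,t)][:3])
  save(c+'0',f)
import cv2
A=cv2.imread('pics/scene0.png')
E
```

```text
{'clock': np.float64(0.0), 'qpos': array([-1.11 ,  0.087,  0.175,  1.66 , -0.   ,  1.571]), 'qvel': array([-0.   , -0.002, -0.002,  0.001, -0.001, -0.001]), 'tau': array([-0.0000e+00, -5.2039e+01,  4.6480e+01,  1.6000e-02, -0.0000e+00,
       -0.0000e+00]), 'ee_pos': array([ 244.462, -492.414,  230.578]), 'ee_rot': array([ 0.974,  0.228, -0.   , -0.001]), 'wrist_force': array([-0.502,  0.578,  0.708]), 'wrist_torque': array([ 0.035,  0.059, -0.054]), 'finger_force': np.float64(0.0), 'width': np.float64(0.999)}
scene [[497.3, 0.0, 285.7], [0.0, 497.3, 214.4], [0.0, 0.0, 1.0]] [ 2.236   1.2514 -0.3903] [-287.5 -306.6 1833.3]
jig [([292.0, 246.0], 0.73)]
stop_face [([294.0, 248.0], 0.64)]
guide_bridge [([293.0, 246.0], 0.83)]
blank [([219.0, 323.0], 0.94), ([270.0, 240.0], 0.74), ([294.0, 247.0], 0.69)]
blank_front [([269.0, 244.0], 0.97), ([392.0, 221.0], 0.89), ([217.0, 318.0], 0.84)]
blank_rear [([219.0, 320.0], 0.84), ([394.0, 220.0], 0.84), ([274.0, 242.0], 0.7)]
bar_pivot [([298.0, 247.0], 0.74)]
clamp_grip [([300.0, 223.0], 0.72)]
clamp_handle [([299.0, 222.0], 0.7), ([270.0, 241
[... 176 characters left out ...]
06.4], [0.0, 0.0, 1.0]] [ 2.1347 -2.1383  0.2086] [ -18.6  571.5 1583.9]
jig [([282.0, 207.0], 0.89), ([300.0, 218.0], 0.59)]
stop_face [([277.0, 209.0], 0.68)]
guide_bridge [([276.0, 207.0], 0.96), ([296.0, 212.0], 0.24)]
blank [([374.0, 176.0], 0.78), ([173.0, 173.0], 0.68), ([299.0, 214.0], 0.63)]
blank_front [([376.0, 172.0], 0.81), ([299.0, 215.0], 0.79), ([175.0, 175.0], 0.7)]
blank_rear [([299.0, 211.0], 0.87), ([174.0, 173.0], 0.76), ([374.0, 178.0], 0.65)]
bar_pivot []
clamp_grip [([274.0, 192.0], 0.68)]
clamp_handle [([276.0, 194.0], 0.43)]
clamp_pad [([277.0, 190.0], 0.27)]
glue_bottle [([140.0, 237.0], 0.87)]
bar_clamp [([435.0, 185.0], 0.72)]
block_plane [([426.0, 266.0], 0.86)]
```

Run:
```python
import cv2
a=cv2.imread('pics/top0.png')[130:300,180:400];cv2.imwrite('pics/topc.png',cv2.resize(a,None,fx=3.5,fy=3.5,interpolation=cv2.INTER_CUBIC))
```

```text
(no output)
```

View pics/scene0.png

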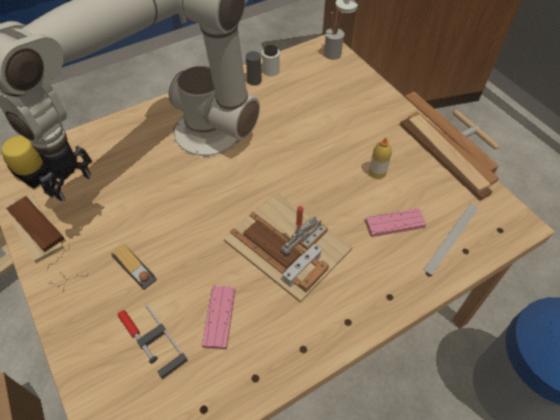

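View pics/top0.png

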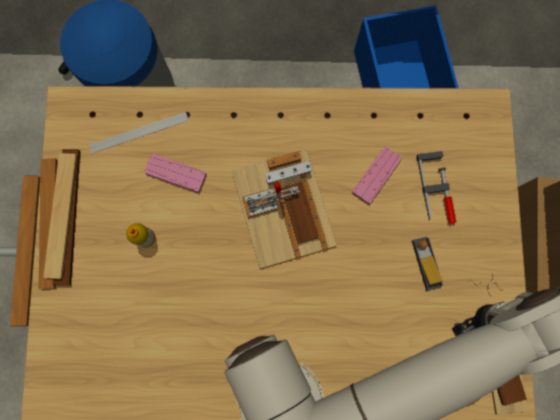

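View pics/topc.png

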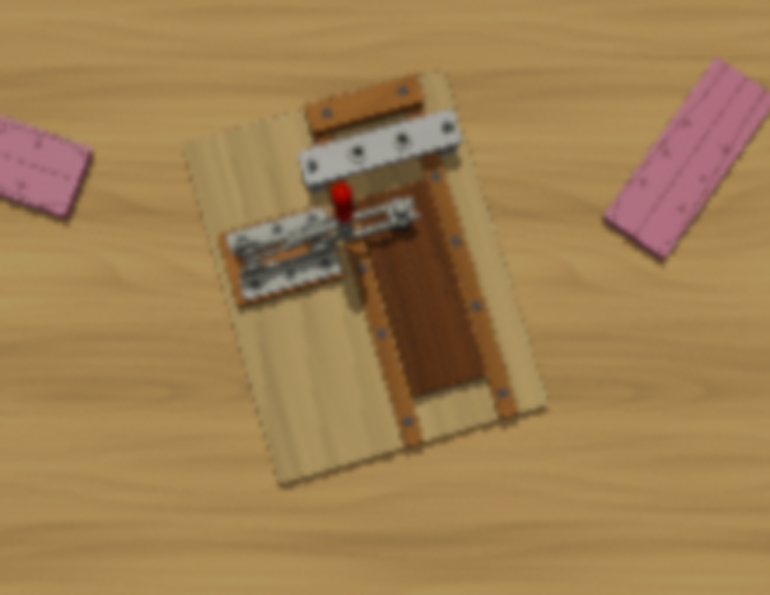

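The picture shows the jig at top (285,210). Candidates for the blank are dark wood in the jig (302,213), pink (374,176) and pink (175,173); I choose the dark one, confirmed in the crop. The clamp's red grip is at about (278,187). Next I fit the jig pose.

```bash
cat >> h.py <<'E'
from scipy.optimize import least_squares
def proj(f,P): return cv2.projectPoints(np.float64(P).reshape(-1,3),f['rvec'],f['tvec'],f['intrinsics'],None)[0][:,0]
def j2w(p,P):
    P=np.atleast_2d(P).astype(float);c,s=np.cos(p[2]),np.sin(p[2])
    return np.c_[p[0]+c*P[:,0]-s*P[:,1],p[1]+s*P[:,0]+c*P[:,1],P[:,2]]
def w2j(p,P):
    P=np.atleast_2d(P).astype(float);c,s=np.cos(p[2]),np.sin(p[2]);d=P[:,:2]-p[:2]
    return np.c_[c*d[:,0]+s*d[:,1],-s*d[:,0]+c*d[:,1],P[:,2]]
def unproj(f,px,z):
    Rm=cv2.Rodrigues(np.float64(f['rvec']))[0];t=np.float64(f['tvec']).ravel()
    d=Rm.T@np.linalg.inv(f['intrinsics'])@np.r_[px,1];o=-Rm.T@t
    return o+d*(z-o[2])/d[2]
E
python3 - <<'E'
from h import *
f=grab_frame('top')
C=np.array([(185,142),(440,72),(548,408),(283,487),(300,152),(308,187),(456,112),(462,144),(306,104),(415,76)])/3.5+[180,130]-0.36
J=[(125,165,18),(125,-80,18),(-190,-80,18),(-190,165,18),(77,70,64),(47,70,64),(77,-70,64),(47,-70,64),(125,52,48),(125,-52,48)]
r=least_squares(lambda p:(proj(f,j2w(p,J))-C).ravel(),[600,0,.3],x_scale=[100,100,.1],loss='soft_l1')
p=r.x;print(p,np.round((proj(f,j2w(p,J))-C),1).tolist())
np.save('p.npy',p)
for q in((413,397),(485,380)): print('rear',w2j(p,unproj(f,np.array(q)/3.5+[180,130],40)))
print('grip top pred',(proj(f,j2w(p,[0,51.5,221]))-[180,130])*3.5,'pivot',(proj(f,j2w(p,[[0,0,66],[0,75,66]]))-[180,130])*3.5)
print(j2w(p,[[0,51,181],[0,181,109],[-150,0,29]]))
g=grab_frame('scene');save('s1',g)
im=cv2.imread('pics/s1.png')
for q in proj(g,j2w(p,J+[(0,51,181),(0,51,220),(0,51,142)])): cv2.circle(im,(int(q[0]*4+2)//4,int(q[1])),1,(0,255,0),-1)
cv2.imwrite('pics/s1.png',cv2.resize(im[160:320,200:380],None,fx=4,fy=3.7))
E
```

```text
[ 6.14374148e+02 -4.01974949e+01  2.80818945e-01] [[-0.8, 0.9], [1.9, -0.1], [0.6, 0.1], [-1.2, 0.1], [-0.3, 0.8], [0.1, 0.1], [-0.5, -0.2], [0.6, -0.1], [-0.5, -0.5], [0.8, -1.5]]
rear [[-150.75993344   32.52087948   40.        ]]
rear [[-153.93374508  -31.06641374   40.        ]]
grip top pred [[342.91281609 192.32216932]] pivot [[400.63347838 214.98589643]
 [316.53534843 238.76255492]]
[[600.2398754    8.80477374 181.        ]
 [564.21133641 133.71251721 109.        ]
 [470.249829   -81.76888599  29.        ]]
```

View pics/s1.png

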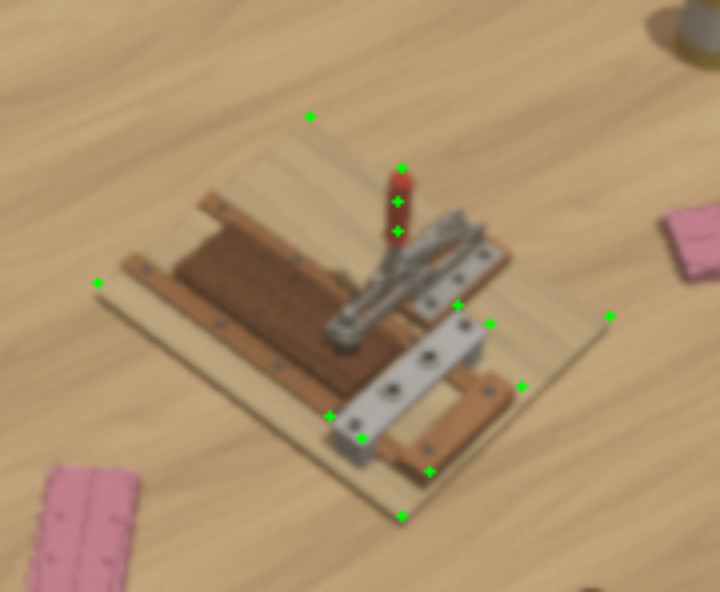

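The fit overlays well to about 1 px: corners match, the grip is at crop (400,205), and the blank's rear is at jig x ≈ -152. Next I move to a hover above the grip.

```bash
cat >> h.py <<'E'
def goal(Pj,tilt=0,ref=None):
    """shift (cm), rotvec (deg) from the state (or ref pose) to jig point, tool x=jig y, y=jig x, z down, tilt about jig x deg"""
    p=np.load('p.npy');s=bot.read_state() if ref is None else None
    p0,r0=(s['ee_pos'],R.from_quat(s['ee_rot'])) if ref is None else ref
    rt=R.from_euler('z',p[2])*R.from_euler('x',tilt,degrees=True)*R.from_matrix([[0,1,0],[1,0,0],[0,0,-1]])
    return np.round(r0.inv().apply(j2w(p,Pj)[0]-p0)/10,2).tolist(),np.round((r0.inv()*rt).as_rotvec(degrees=True),1).tolist(),(j2w(p,Pj)[0],rt)
E
python3 -c "
from h import *
print(goal([0,51,290])[:2])"
```

```text
([54.15, -29.1, -5.87], [0.0, -0.0, -79.7])
```

Request:
carry_out(moves=[[[0, 0, -6], [0, 0, -10], 1], [[9, -4.9, -6], [0, 0, -20], 1], [[14, -7.5, -6], [0, 0, -30], 1], [[19, -10.2, -6], [0, 0, -40], 1], [[24, -12.9, -6], [0, 0, -50], 1], [[29, -15.6, -6], [0, 0, -60], 1], [[34, -18.3, -6], [0, 0, -70], 1], [[39, -21, -6], [0, 0, -79.7], 1], [[44, -23.7, -5.9], [0, 0, -79.7], 1], [[49, -26.3, -5.9], [0, 0, -79.7], 1], [[54.15, -29.1, -5.87], [0, 0, -79.7], 1], [[54.15, -29.1, -5.87], [0, 0, -79.7], 1]])

```text
clock: 3.0
ee_pos: [601.6, 12.1, 288.1]
ee_rot: [0.599, 0.8, -0.001, -0.001]
wrist_force: [0.3, -0.6, -0.3]
width: 0.997
finger_force: 0.0
```

Run:
```python
from h import *
s=bot.read_state();f=grab_frame('wrist')
print(s['clock'],s['ee_pos'],s['ee_rot'],s['wrist_force'],goal([0,51,290])[:2])
print(f['intrinsics'],f['tool_from_camera'])
for t in ('clamp_grip','clamp_handle','clamp_pad','guide_bridge','bar_pivot'): print(t,[(d['pixel'],d['conf']) for d in models.look_for('wrist',t)][:2])
save('w0',f)
np.save('w0.npy',np.r_[s['ee_pos'],s['ee_rot']])
```

```text
3.0 [601.63006936  12.05825015 288.05884581] [ 5.99451464e-01  8.00410256e-01 -5.15272899e-04 -1.04783717e-03] [ 0.26872049 -0.58128547 -0.33187407] ([-0.14, -0.1, -0.12], [-0.1, -0.0, 0.2])
[[375.39981261   0.         275.08452304]
 [  0.         375.39981261 207.88393961]
 [  0.           0.           1.        ]] [[-1.06695334e-03 -9.66092525e-01 -2.58193910e-01  6.59006917e+01]
 [ 9.99999421e-01 -1.06737173e-03 -1.38550400e-04  9.81547523e-01]
 [-1.41736376e-04 -2.58193908e-01  9.66093104e-01 -1.43335627e+02]
 [ 0.00000000e+00  0.00000000e+00  0.00000000e+00  1.00000000e+00]]
clamp_grip [([277.4, 205.1], 0.91)]
clamp_handle [([277.7, 205.1], 0.95)]
clamp_pad [([265.0, 153.4], 0.72)]
guide_bridge [([263.9, 153.7], 0.91)]
bar_pivot [([266.6, 151.9], 0.81)]
```

View pics/w0.png

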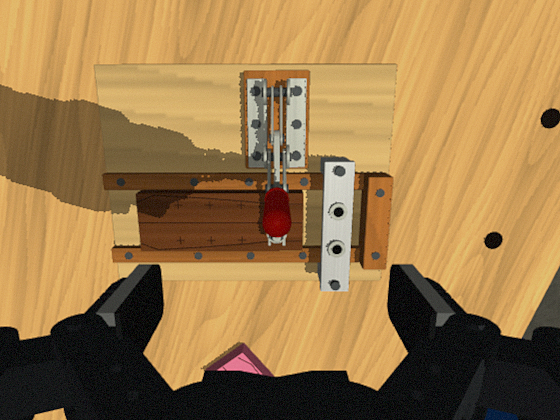

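The wrist view shows the grip at (278,212), the bridge spanning x 320-351, the stop at (377,222), and the blank between the rails from x 137 to 303. I refine the fit with it.

```bash
cat >> h.py <<'E'
def wcam(f,pos,q):
    T=np.eye(4);T[:3,:3]=R.from_quat(q).as_matrix();T[:3,3]=pos
    M=np.linalg.inv(T@f['tool_from_camera'])
    return dict(intrinsics=f['intrinsics'],rvec=cv2.Rodrigues(M[:3,:3])[0],tvec=M[:3,3])
E
python3 - <<'E'
from h import *
s=bot.read_state();c=wcam(grab_frame('wrist'),s['ee_pos'],s['ee_rot'])
C=np.array([(95,65),(397,64),(120,279),(320,159),(353,159),(349,291),(367,178),(391,178),(386,269)])
J=[(-190,165,18),(125,165,18),(-190,-80,18),(47,70,64),(77,70,64),(77,-70,64),(95,52,48),(125,52,48),(125,-52,48)]
p0=np.load('p.npy')
r=least_squares(lambda p:(proj(c,j2w(p,J))-C).ravel(),p0,x_scale=[100,100,.1],loss='soft_l1')
p=r.x;print(p,p-p0,np.round((proj(c,j2w(p,J))-C),1).tolist())
print(np.round(proj(c,j2w(p,[[0,51,220],[0,0,66],[-190,43,28],[62,0,68],[-190,-43,28]]))))
for q in((137,190),(138,248),(303,190)): print(w2j(p,unproj(c,q,40)))
np.save('p.npy',p)
print(goal([0,51,290])[:2],goal([0,51,162])[:2])
E
```

```text
[ 6.16692120e+02 -4.53370179e+01  2.77473923e-01] [ 2.31797124e+00 -5.13952309e+00 -3.34502205e-03] [[-2.0, -0.9], [-1.2, 0.4], [-1.8, 1.0], [3.3, 2.6], [0.7, 2.6], [-2.4, -0.5], [-0.1, -1.3], [4.7, -1.2], [1.8, 0.0]]
[[276. 229.]
 [276. 230.]
 [103. 181.]
 [336. 230.]
 [111. 255.]]
[[-148.64304245   35.95865378   40.        ]]
[[-153.75944144  -30.32025001   40.        ]]
[[29.36732251 36.10035921 40.        ]]
([-0.47, 0.17, 0.06], [0.0, 0.0, 0.1]) ([-0.46, 0.16, 12.86], [0.0, 0.0, 0.1])
```

Run:
```python
from h import *
np.save('p.npy',[615.6,-42.5,.279])
print(goal([0,51,290])[:2],goal([0,51,161])[:2])
```

```text
([-0.16, 0.14, 0.06], [0.0, 0.0, 0.0]) ([-0.16, 0.13, 12.96], [0.0, 0.0, 0.0])
```

Request:
carry_out(moves=[[[-0.16, 0.13, 4], [0, 0, 0], 0.6], [[-0.16, 0.13, 8], [0, 0, 0], 0.6], [[-0.16, 0.13, 11], [0, 0, 0], 0.6], [[-0.16, 0.13, 12.8], [0, 0, 0], 0.6], [[-0.16, 0.13, 12.8], [0, 0, 0], 0.6]])

```text
clock: 3.98
ee_pos: [601.3, 7.2, 161.4]
ee_rot: [0.601, 0.799, -0.0, -0.001]
wrist_force: [0.3, -0.4, 0.6]
width: 0.601
finger_force: 0.0
```

Run:
```python
from h import *
p=np.load('p.npy');s=bot.read_state();f=grab_frame('wrist');c=wcam(f,s['ee_pos'],s['ee_rot'])
print(w2j(p,s['ee_pos']),s['wrist_force'],s['width'])
print(models.look_for('wrist','clamp_grip')[:1],proj(c,j2w(p,[[0,51,181],[0,51,221]])))
save('w1',f)
```

```text
[[-4.21651214e-02  5.17207493e+01  1.61434970e+02]] [ 0.32764725 -0.38990713  0.58785832] 0.6010375965712442
[{'pixel': [281.8, 298.9], 'conf': 0.64}] [[272.59129559 296.82308077]
 [271.44276712 371.31031309]]
```

View pics/w1.png

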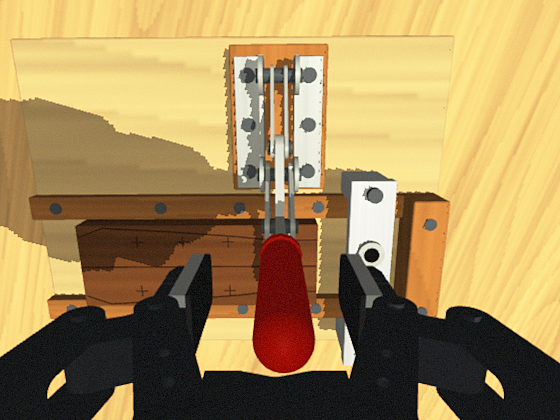

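The grip sits between the open fingers, at column 282 against the predicted 272, so I shift 3 mm towards jig +x and close.

Request:
carry_out(moves=[[[0, 0.3, 0], [0, 0, 0], 0.3], [[0, 0.3, 0], [0, 0, 0], 0.1], [[0, 0.3, 0], [0, 0, 0], 0], [[0, 0.3, 0], [0, 0, 0], 0], [[0, 0.3, 0], [0, 0, 0], 0], [[0, 0.3, 0], [0, 0, 0], 0]])

```text
clock: 4.82
ee_pos: [604.0, 8.0, 163.3]
ee_rot: [0.601, 0.799, -0.001, 0.0]
wrist_force: [-7.8, -3.3, 7.6]
width: 0.198
finger_force: 58.5
```

Request:
carry_out(moves=[[[0.6, 0, 0], [0, 0, 0], 0], [[1.7, 0, 0.08], [0, 0, 0], 0], [[2.9, 0, 0.2], [0, 0, 0], 0], [[4.15, 0, 0.42], [0, 0, 0], 0], [[5.4, 0, 0.7], [0, 0, 0], 0], [[6.6, 0, 1.2], [0, 0, 0], 0], [[7.8, 0, 1.8], [0, 0, 0], 0], [[7.8, 0, 1.8], [0, 0, 0], 0]])

```text
clock: 5.82
ee_pos: [581.8, 83.3, 143.8]
ee_rot: [0.601, 0.799, -0.001, -0.0]
wrist_force: [-7.6, -4.0, 2.0]
width: 0.198
finger_force: 58.7
```

Request:
carry_out(moves=[[[1.15, 0, 0.7], [0, 0, 0], 0], [[2.2, 0, 1.5], [0, 0, 0], 0], [[3.15, 0, 2.4], [0, 0, 0], 0], [[4.0, 0, 3.4], [0, 0, 0], 0], [[4.65, 0, 4.4], [0, 0, 0], 0], [[5.2, 0, 5.4], [0, 0, 0], 0], [[5.3, 0, 5.7], [0, 0, 0], 0], [[5.3, 0, 5.7], [0, 0, 0], 0]])

```text
clock: 6.82
ee_pos: [567.0, 133.7, 86.6]
ee_rot: [0.601, 0.799, -0.002, -0.001]
wrist_force: [-8.0, -3.4, 1.7]
width: 0.193
finger_force: 58.6
```

Run:
```python
from h import *
np.save('p.npy',[618.5,-41.7,.279])
p=np.load('p.npy');s=bot.read_state()
print(w2j(p,s['ee_pos']),s['wrist_force'],s['width'])
f=grab_frame('scene')
save('s2',f);im=cv2.imread('pics/s2.png')
cv2.imwrite('pics/s2.png',cv2.resize(im[140:320,200:380],None,fx=3.3,fy=3.3))
```

```text
[[ -1.18800209 182.83184599  86.61323412]] [-8.04519869 -3.4396471   1.72347028] 0.19341196263852267
```

View pics/s2.png

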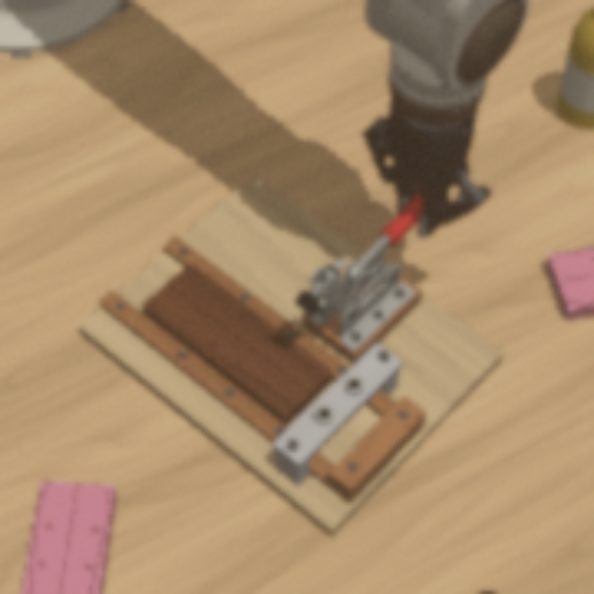

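The scene picture shows the handle tipped back in the gripper (crop 405,220) and the bar up at (310,295). I press a little further to make sure it reaches its stop.

Request:
carry_out(moves=[[[0.05, 0, 0.4], [0, 0, 0], 0], [[0.1, 0, 0.8], [0, 0, 0], 0], [[0.1, 0, 0.8], [0, 0, 0], 0]])

```text
clock: 7.25
ee_pos: [566.5, 135.3, 79.1]
ee_rot: [0.601, 0.799, -0.001, -0.001]
wrist_force: [-11.0, -1.0, 2.6]
width: 0.193
finger_force: 59.2
```

Request:
carry_out(moves=[[[0, 0, 0.4], [0, 0, 0], 0], [[0, 0, 0.8], [0, 0, 0], 0], [[0, 0, 0.8], [0, 0, 0], 0]])

```text
clock: 7.62
ee_pos: [567.2, 136.0, 75.7]
ee_rot: [0.601, 0.799, 0.001, -0.0]
wrist_force: [-21.5, -0.5, 32.9]
width: 0.196
finger_force: 63.1
```

Run:
```python
from h import *
p=np.load('p.npy');s=bot.read_state()
print(w2j(p,s['ee_pos']),s['wrist_force'],s['width'])
f=grab_frame('wrist');save('w2',f);c=wcam(f,s['ee_pos'],s['ee_rot'])
print(proj(c,j2w(p,[[0,181,109],[0,220,114],[0,142,104]])),models.look_for('wrist','clamp_grip')[:2])
```

```text
[[ -0.41112657 184.93247553  75.7445179 ]] [-21.53452471  -0.52294642  32.94183258] 0.19630472303070967
[[273.64766765 325.63748373]
 [273.70955533 216.80813135]
 [273.59898612 411.24384189]] [{'pixel': [272.8, 288.0], 'conf': 0.97}, {'pixel': [252.1, 281.9], 'conf': 0.18}]
```

View pics/w2.png

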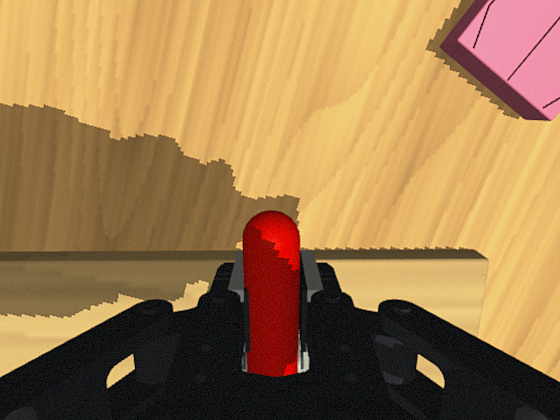

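The bump to 33 N shows the handle has hit its open stop, and the grip lies horizontal between the pads at (272,290). I release, rise and go to the blank's rear.

Request:
carry_out(moves=[[[0, 0, -0.5], [0, 0, 0], 0.3], [[0, -0.1, -0.5], [0, 0, 0], 0.6], [[0, -0.1, -0.5], [0, 0, 0], 0.6], [[0, -0.1, -0.5], [0, 0, 0], 0.6], [[0, -0.1, -4], [0, 0, 0], 0.6], [[0, -0.1, -9], [0, 0, 0], 0.6], [[0, -0.1, -13], [0, 0, 0], 0.4], [[0, -0.1, -13], [0, 0, 0], 0]])

```text
clock: 8.72
ee_pos: [568.5, 135.3, 204.3]
ee_rot: [0.601, 0.799, 0.002, 0.002]
wrist_force: [-0.5, -0.1, -1.5]
width: 0.201
finger_force: 0.0
```

Run:
```python
from h import *
p=np.load('p.npy');s=bot.read_state()
print(w2j(p,s['ee_pos']),s['wrist_force'],s['width'],goal([-195,0,150])[:2])
f=grab_frame('top')
g=models.look_for('top','clamp_grip')[:1];print(g,proj(f,j2w(p,[[0,181,109],[-152,33,40],[-152,-33,40]])))
```

```text
[[  0.67557261 183.90743531 204.32577073]] [-0.47174639 -0.11668894 -1.48217107] 0.20085742479071866 ([-18.35, -19.63, 5.33], [0.3, 0.0, 0.1])
[] [[235.61217649 203.81230506]
 [298.36142628 242.50404696]
 [319.39812787 236.45907784]]
```

Request:
carry_out(moves=[[[-4.5, -4.9, 0], [0, 0, 0], 0], [[-9, -9.8, 0], [0, 0, 0], 0], [[-13.5, -14.7, 0], [0, 0, 0], 0], [[-18.35, -19.6, 0], [0, 0, 0], 0], [[-18.35, -19.6, 6], [0, 0, 0], 0], [[-18.35, -19.6, 11], [0, 0, 0], 0], [[-18.35, -19.6, 15], [0, 0, 0], 0], [[-18.35, -19.6, 17], [0, 0, 0], 0], [[-18.35, -19.6, 17], [0, 0, 0], 0]])

```text
clock: 9.95
ee_pos: [427.6, -95.2, 28.2]
ee_rot: [0.601, 0.799, -0.001, -0.002]
wrist_force: [-0.4, 0.4, 0.4]
width: 0.003
finger_force: 0.0
```

Run:
```python
from h import *
p=np.load('p.npy');s=bot.read_state()
print(w2j(p,s['ee_pos']),s['wrist_force'],s['width'],goal([-195,0,24.5])[:2])
f=grab_frame('wrist');save('w3',f)
```

```text
[[-198.2241674     1.09876363   28.22761138]] [-0.40082977  0.42051195  0.4179307 ] 0.0025918205530890523 ([-0.11, 0.32, 0.37], [-0.3, -0.1, 0.1])
```

View pics/w3.png

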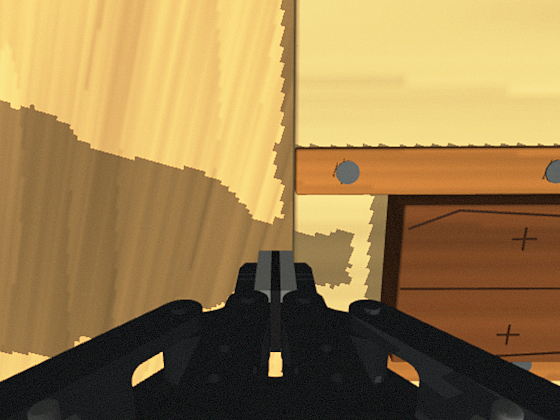

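The shut fingers stand behind the blank's rear end (rear edge at column 390), centred between the rails. Next I lower 3 mm and push.

Request:
carry_out(moves=[[[-0.1, 1, 0.35], [0, 0, 0], 0], [[-0.1, 2, 0.35], [0, 0, 0], 0], [[-0.1, 2.8, 0.35], [0, 0, 0], 0], [[-0.1, 3.6, 0.35], [0, 0, 0], 0], [[-0.1, 4.4, 0.35], [0, 0, 0], 0], [[-0.1, 5.2, 0.35], [0, 0, 0], 0], [[-0.1, 6, 0.35], [0, 0, 0], 0], [[-0.1, 6.8, 0.35], [0, 0, 0], 0], [[-0.1, 7.6, 0.35], [0, 0, 0], 0], [[-0.1, 8.2, 0.35], [0, 0, 0], 0], [[-0.1, 8.6, 0.35], [0, 0, 0], 0], [[-0.1, 8.6, 0.35], [0, 0, 0], 0]])

```text
clock: 11.5
ee_pos: [513.1, -72.6, 27.4]
ee_rot: [0.601, 0.799, 0.0, 0.0]
wrist_force: [1.0, -0.6, -0.7]
width: 0.001
finger_force: 0.0
```

Run:
```python
from h import *
p=np.load('p.npy');s=bot.read_state()
print(w2j(p,s['ee_pos']),s['wrist_force'])
```

```text
[[-109.88065924   -0.67369675   27.36600442]] [ 1.03134069 -0.63283653 -0.73765294]
```

Request:
carry_out(moves=[[[0, 0.3, 0], [0, 0, 0], 0], [[0, 0.6, 0], [0, 0, 0], 0], [[0, 0.8, 0], [0, 0, 0], 0], [[0, 0.8, 0], [0, 0, 0], 0]])

```text
clock: 12.0
ee_pos: [520.6, -70.5, 27.5]
ee_rot: [0.601, 0.799, 0.0, 0.0]
wrist_force: [0.1, 0.0, 0.7]
width: -0.001
finger_force: 0.0
```

Request:
carry_out(moves=[[[0, 0.3, 0], [0, 0, 0], 0], [[0, 0.5, 0], [0, 0, 0], 0], [[0, 0.5, 0], [0, 0, 0], 0]])

```text
clock: 12.38
ee_pos: [524.0, -69.5, 27.4]
ee_rot: [0.601, 0.799, -0.001, -0.001]
wrist_force: [-8.6, -2.3, 4.8]
width: -0.003
finger_force: 4.5
```

Run:
```python
from h import *
p=np.load('p.npy');s=bot.read_state()
print(w2j(p,s['ee_pos']),s['wrist_force'])
f=grab_frame('wrist');save('w4',f)
```

```text
[[-98.52378415  -0.71552254  27.40640678]] [-8.55348681 -2.28991149  4.83097576]
```

View pics/w4.png

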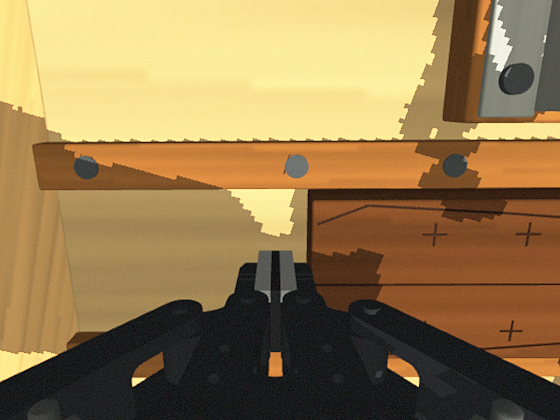

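The fingers press on the blank's rear edge (column 308), and the 9 N reaction at the expected position means it has reached the stop. I press slightly to seat it, then back off.

Request:
carry_out(moves=[[[0, 0.15, 0], [0, 0, 0], 0], [[0, 0.25, 0], [0, 0, 0], 0], [[0, 0.25, 0], [0, 0, 0], 0]])

```text
clock: 12.8
ee_pos: [524.3, -69.4, 27.3]
ee_rot: [0.602, 0.799, -0.003, -0.002]
wrist_force: [-19.4, -6.1, 11.0]
width: -0.003
finger_force: 10.5
```

Request:
carry_out(moves=[[[0, -1, 0], [0, 0, 0], 0], [[0, -2.5, 0], [0, 0, 0], 0], [[0, -2.5, -6], [0, 0, 0], 0.2], [[0, -2.5, -12], [0, 0, 0], 0.6], [[0, -2.5, -18], [0, 0, 0], 0.6], [[0, -2.5, -18], [0, 0, 0], 0.6]])

```text
clock: 13.55
ee_pos: [505.0, -75.7, 212.8]
ee_rot: [0.601, 0.799, 0.002, 0.004]
wrist_force: [-0.2, 0.2, -0.2]
width: 0.603
finger_force: 0.0
```

Run:
```python
from h import *
p=np.load('p.npy');s=bot.read_state()
print(w2j(p,s['ee_pos']),s['wrist_force'],goal([-1,182,205])[:2])
```

```text
[[-118.52195499   -1.46025394  212.79327093]] [-0.24314961  0.15895147 -0.20440699] ([18.33, 11.78, 0.81], [0.5, 0.2, 0.1])
```

Request:
carry_out(moves=[[[4.6, 2.9, 0], [0, 0, 0], 0.6], [[9.2, 5.9, 0], [0, 0, 0], 0.6], [[13.8, 8.8, 0], [0, 0, 0], 0.6], [[18.3, 11.8, 0], [0, 0, 0], 0.6], [[18.3, 11.8, 1], [0, 0, 0], 0.6], [[18.3, 11.8, 1], [0, 0, 0], 0.6]])

```text
clock: 14.3
ee_pos: [565.3, 132.8, 195.8]
ee_rot: [0.601, 0.799, -0.001, -0.001]
wrist_force: [0.7, -0.4, 0.4]
width: 0.602
finger_force: 0.0
```

Run:
```python
from h import *
p=np.load('p.npy');s=bot.read_state()
f=grab_frame('wrist');save('w5',f);c=wcam(f,s['ee_pos'],s['ee_rot'])
print(s['clock'],w2j(p,s['ee_pos']),goal([-1,182,83])[:2],models.look_for('wrist','clamp_grip')[:2])
print(proj(c,j2w(p,[[0,181,109],[0,220,114],[0,142,104]])))
```

```text
14.3 [[ -3.13792407 182.37692447 195.84357088]] ([0.02, 0.22, 11.37], [-0.1, 0.0, 0.1]) [{'pixel': [278.4, 221.2], 'conf': 0.84}]
[[278.88695004 216.61091466]
 [279.21541051 156.4374564 ]
 [278.59693171 269.74183352]]
```

View pics/w5.png

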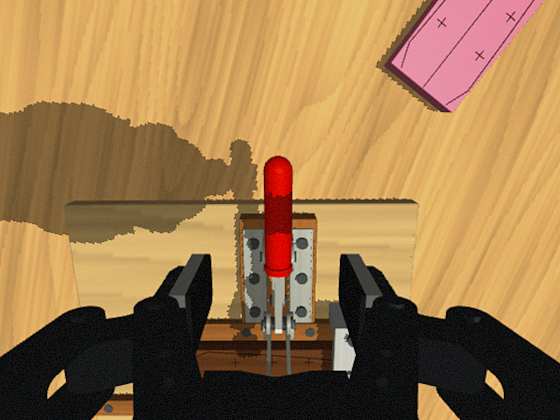

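The handle has stayed open, with its grip at (278,217) as predicted. Now I grasp it. The picture allowance is spent, so from here I rely on numbers.

Request:
carry_out(moves=[[[0, 0.22, 4], [0, 0, 0], 0.6], [[0, 0.22, 8], [0, 0, 0], 0.6], [[0, 0.22, 10.9], [0, 0, 0], 0.6], [[0, 0.22, 10.9], [0, 0, 0], 0.4], [[0, 0.22, 10.9], [0, 0, 0], 0.1], [[0, 0.22, 10.9], [0, 0, 0], 0], [[0, 0.22, 10.9], [0, 0, 0], 0], [[0, 0.22, 10.9], [0, 0, 0], 0], [[0, 0.22, 10.9], [0, 0, 0], 0]])

```text
clock: 15.52
ee_pos: [567.4, 132.8, 90.2]
ee_rot: [0.601, 0.799, -0.001, -0.0]
wrist_force: [-8.2, -4.9, 1.2]
width: 0.191
finger_force: 58.4
```

Run:
```python
from h import *
p=np.load('p.npy');s=bot.read_state()
print(w2j(p,s['ee_pos']),s['wrist_force'],s['finger_force'],s['width'])
```

```text
[[ -1.06376457 181.84402279  90.18119085]] [-8.18084382 -4.86374658  1.22212561] 58.439143896102905 0.1906244426452184
```

Request:
carry_out(moves=[[[-0.55, 0, -1.0], [0, 0, 0], 0], [[-1.2, 0, -2.0], [0, 0, 0], 0], [[-2.05, 0, -3.0], [0, 0, 0], 0], [[-3.0, 0, -3.9], [0, 0, 0], 0], [[-4.05, 0, -4.7], [0, 0, 0], 0], [[-5.2, 0, -5.4], [0, 0, 0], 0], [[-6.4, 0, -6.0], [0, 0, 0], 0], [[-7.6, 0, -6.5], [0, 0, 0], 0], [[-8.8, 0, -6.8], [0, 0, 0], 0], [[-8.8, 0, -6.8], [0, 0, 0], 0]])

```text
clock: 16.77
ee_pos: [592.2, 47.2, 155.8]
ee_rot: [0.601, 0.799, -0.002, -0.0]
wrist_force: [-1.1, -6.3, -15.1]
width: 0.174
finger_force: 59.7
```

Run:
```python
from h import *
p=np.load('p.npy');s=bot.read_state()
print(w2j(p,s['ee_pos']),s['wrist_force'],s['finger_force'],s['width'])
```

```text
[[ -0.79268721  92.74159084 155.79238606]] [ -1.12940627  -6.30264665 -15.13722178] 59.66681241989136 0.17410654074189097
```

Request:
carry_out(moves=[[[-1.2, 0, 0.1], [0, 0, 0], 0], [[-2.4, 0, 0.0], [0, 0, 0], 0], [[-3.4, 0, 0], [0, 0, 0], 0], [[-4.0, 0, 0], [0, 0, 0], 0], [[-4.0, 0, 0], [0, 0, 0], 0]])

```text
clock: 17.4
ee_pos: [604.4, 10.4, 157.4]
ee_rot: [0.601, 0.799, 0.001, 0.001]
wrist_force: [0.2, 0.5, 1.0]
width: 0.0
finger_force: 0.2
```

Run:
```python
from h import *
p=np.load('p.npy');s=bot.read_state()
print(w2j(p,s['ee_pos']),s['wrist_force'],R.from_euler('z',-p[2]).apply(s['wrist_force']),s['finger_force'],s['width'])
```

```text
[[  0.80463445  53.97490963 157.36194779]] [0.16633253 0.45190297 1.03796169] [0.28435224 0.38862142 1.03796169] 0.1609971414654865 9.703486515107402e-05
```

The grip slipped out of the pads. I locate the handle by detector against the predicted path.

Run:
```python
from h import *
p=np.load('p.npy');s=bot.read_state()
path=[[0,51,181],[0,80,179],[0,105,174],[0,129,163],[0,151,148],[0,169,129],[0,181,109]]
for n in('scene','top','wrist'):
  f=grab_frame(n);c=f if n!='wrist' else wcam(f,s['ee_pos'],s['ee_rot'])
  h=cv2.cvtColor(f['frame'],cv2.COLOR_RGB2HSV);m=(((h[...,0]<5)|(h[...,0]>175))&(h[...,1]>190)&(h[...,2]>60)).astype('u1')
  _,_,st,ce=cv2.connectedComponentsWithStats(m)
  print(n,[(d['pixel'],round(d['conf'],2)) for d in models.look_for(n,'clamp_grip')[:2]],np.round(proj(c,j2w(p,path))).tolist())
  print([(a.tolist(),np.round(q).tolist()) for a,q in zip(st[1:],ce[1:]) if a[4]>15])
```

```text
scene [([301.6, 227.5], 0.51)] [[300.0, 216.0], [306.0, 210.0], [312.0, 206.0], [317.0, 203.0], [322.0, 202.0], [325.0, 202.0], [327.0, 204.0]]
[]
top [] [[279.0, 187.0], [269.0, 189.0], [260.0, 192.0], [252.0, 195.0], [245.0, 198.0], [239.0, 201.0], [236.0, 204.0]]
[([445, 197, 10, 26, 168], [449.0, 209.0])]
wrist [([273.0, 218.7], 0.56)] [[270.0, 308.0], [270.0, 229.0], [270.0, 153.0], [270.0, 80.0], [270.0, 21.0], [271.0, -17.0], [271.0, -33.0]]
[([236, 189, 69, 67, 3572], [270.0, 222.0])]
```

The wrist view puts the handle at about 19° (red blob at row 222 against 229 predicted), so it is resting with the pad just on the blank. I go over to its +y side with shut fingers and push it across.

Request:
carry_out(moves=[[[0, 0, -5], [0, 0, 0], 0], [[0, 0, -9.5], [0, 0, 0], 0], [[0, 0, -9.5], [0, 0, 0], 0], [[4, -0.1, -9.5], [0, 0, 0], 0], [[8.3, -0.1, -9.5], [0, 0, 0], 0], [[8.3, -0.1, -9.5], [0, 0, 0], 0], [[8.3, -0.1, -6], [0, 0, 0], 0], [[8.3, -0.1, -3.8], [0, 0, 0], 0], [[8.3, -0.1, -3.8], [0, 0, 0], 0]])

```text
clock: 18.82
ee_pos: [578.9, 89.6, 192.2]
ee_rot: [0.601, 0.799, -0.001, -0.001]
wrist_force: [-0.7, -0.3, -0.3]
width: -0.007
finger_force: 0.0
```

Request:
carry_out(moves=[[[-1, 0, 0], [0, 0, 0], 0], [[-1.8, 0, 0], [0, 0, 0], 0], [[-2.4, 0, 0], [0, 0, 0], 0], [[-3, 0, 0], [0, 0, 0], 0], [[-3.6, 0, 0], [0, 0, 0], 0], [[-3.6, 0, 0], [0, 0, 0], 0]])

```text
clock: 19.58
ee_pos: [589.9, 55.5, 194.6]
ee_rot: [0.601, 0.799, 0.0, -0.0]
wrist_force: [-0.1, 0.4, 0.6]
width: -0.0
finger_force: 0.9
```

```bash
cat > st.py <<'E'
from h import *
p=np.load('p.npy');s=bot.read_state()
print(s['clock'],w2j(p,s['ee_pos']),R.from_euler('z',-p[2]).apply(s['wrist_force']))
E
python3 st.py
```

```text
19.575 [[ -0.72760318 101.3206502  194.59166107]] [-0.0162292   0.41248552  0.61903392]
```

Request:
carry_out(moves=[[[-0.5, 0, 0], [0, 0, 0], 0], [[-1, 0, 0], [0, 0, 0], 0], [[-1.5, 0, 0], [0, 0, 0], 0], [[-1.5, 0, 0], [0, 0, 0], 0]])

```text
clock: 20.08
ee_pos: [594.1, 40.7, 194.4]
ee_rot: [0.601, 0.799, -0.0, 0.0]
wrist_force: [-0.6, 2.1, 1.3]
width: 0.002
finger_force: 0.9
```

Request:
carry_out(moves=[[[-0.4, 0, 0], [0, 0, 0], 0], [[-0.8, 0, 0], [0, 0, 0], 0], [[-1.2, 0, 0], [0, 0, 0], 0], [[-1.2, 0, 0], [0, 0, 0], 0]])

```text
clock: 20.58
ee_pos: [597.3, 29.2, 194.3]
ee_rot: [0.601, 0.799, -0.0, -0.0]
wrist_force: [0.0, 1.0, 0.3]
width: -0.001
finger_force: 0.0
```

```bash
python3 st.py
```

```text
20.575 [[ -0.82527939  74.01523026 194.30990951]] [0.30078542 0.92864935 0.26864717]
```

Request:
carry_out(moves=[[[-0.3, 0, 0], [0, 0, 0], 0], [[-0.5, 0, 0], [0, 0, 0], 0], [[-0.5, 0, 0], [0, 0, 0], 0]])

```text
clock: 20.95
ee_pos: [598.2, 26.2, 194.2]
ee_rot: [0.601, 0.799, 0.001, -0.001]
wrist_force: [-2.4, 7.9, -1.4]
width: -0.003
finger_force: 4.1
```

```bash
python3 st.py
```

```text
20.95 [[ -0.78125969  70.84425663 194.23756246]] [-0.13604823  8.23949553 -1.41993633]
```

Request:
carry_out(moves=[[[-0.2, 0, 0], [0, 0, 0], 0], [[-0.4, 0, 0], [0, 0, 0], 0], [[-0.4, 0, 0], [0, 0, 0], 0]])

```text
clock: 21.32
ee_pos: [598.8, 24.2, 194.0]
ee_rot: [0.6, 0.8, 0.002, -0.003]
wrist_force: [-5.0, 18.1, -2.0]
width: -0.001
finger_force: 8.9
```

```bash
python3 st.py
```

```text
21.325 [[ -0.80750414  68.80623185 193.97277877]] [ 0.21782577 18.73881199 -2.04471721]
```

Request:
carry_out(moves=[[[1, 0, 0], [0, 0, 0], 0], [[3, 0, 0], [0, 0, 0], 0], [[5, 0, 0], [0, 0, 0], 0], [[5, 0, -6], [0, 0, 0], 0], [[5, 0, -11], [0, 0, 0], 0], [[-1, 0, -12], [0, 0, 0], 0], [[-1, 0, -12], [0, 0, 0], 0]])

```text
clock: 22.2
ee_pos: [603.3, 9.6, 315.3]
ee_rot: [0.602, 0.798, 0.0, 0.001]
wrist_force: [-0.5, 1.2, -0.3]
width: 0.001
finger_force: 0.0
```

Run:
```python
from h import *
p=np.load('p.npy');s=bot.read_state();print(s['clock'],w2j(p,s['ee_pos']))
for n in('scene','wrist'):
  f=grab_frame(n);c=f if n!='wrist' else wcam(f,s['ee_pos'],s['ee_rot'])
  h=cv2.cvtColor(f['frame'],cv2.COLOR_RGB2HSV);m=(((h[...,0]<5)|(h[...,0]>175))&(h[...,1]>190)&(h[...,2]>60)).astype('u1')
  _,_,st,ce=cv2.connectedComponentsWithStats(m)
  print(n,[(t,d['pixel'],round(d['conf'],2)) for t in('clamp_grip','blank_front','clamp_pad') for d in models.look_for(n,t)[:1]])
  print([(a.tolist(),np.round(q).tolist()) for a,q in zip(st[1:],ce[1:]) if a[4]>15])
  for nm,P in dict(locked=[[0,51,142],[0,51,181],[0,51,220]],t5=[[0,54,142],[0,57,181],[0,61,220]],t19=[[0,67,142],[0,80,179],[0,93,216]],rear=[[-85,33,40],[-85,-33,40]]).items(): print(nm,np.round(proj(c,j2w(p,P))).tolist())
  if n=='wrist':
    # brightness along the channel's centre line at the blank's top: find its rear edge
    xs=np.arange(-130,-50,2.);
    v=np.mean([[f['frame'][int(b),int(a)].mean() if 0<=a<560 and 0<=b<420 else -1 for a,b in proj(c,j2w(p,np.c_[xs,0*xs+y,0*xs+40]))] for y in(12,16,20)],0)
    print(dict(zip(xs.astype(int).tolist(),v.astype(int).tolist())))
    xs=np.arange(70,100,1.5)
    v=np.mean([[f['frame'][int(b),int(a)].mean() if 0<=a<560 and 0<=b<420 else -1 for a,b in proj(c,j2w(p,np.c_[xs,0*xs+y,0*xs+40]))] for y in(10,14,20)],0)
    print(dict(zip(xs.tolist(),v.astype(int).tolist())))
```

```text
22.2 [[ -0.44127929  53.53075687 315.337489  ]]
scene [('clamp_grip', [298.3, 224.6], 0.74), ('blank_front', [214.7, 318.4], 0.96), ('clamp_pad', [298.6, 220.2], 0.41)]
[]
locked [[299.0, 223.0], [300.0, 216.0], [300.0, 207.0]]
t5 [[300.0, 223.0], [301.0, 214.0], [302.0, 205.0]]
t19 [[303.0, 220.0], [306.0, 210.0], [310.0, 199.0]]
rear [[273.0, 231.0], [258.0, 244.0]]
wrist [('clamp_grip', [276.0, 193.8], 0.67), ('blank_front', [256.2, 214.5], 0.73), ('clamp_pad', [243.0, 153.0], 0.47)]
[([262, 182, 27, 44, 891], [275.0, 204.0])]
locked [[274.0, 190.0], [274.0, 200.0], [274.0, 215.0]]
t5 [[274.0, 186.0], [274.0, 193.0], [274.0, 200.0]]
t19 [[274.0, 171.0], [274.0, 162.0], [274.0, 150.0]]
rear [[199.0, 186.0], [202.0, 241.0]]
{-130: 110, -128: 124, -126: 128, -124: 158, -122: 176, -120: 174, -118: 173, -116: 173, -114: 171, -112: 171, -110: 173, -108: 173, -106: 172, -104: 172, -102: 171, -100: 172, -98: 172, -96: 172, -94: 171, -92: 171, -90: 171, -88: 172, -86: 160, -84: 102, -82: 59, -80: 59, -78: 57, -76: 60, -74: 64, -72: 58, -70: 58, -68: 58, -66: 60, -64: 61, -62: 60, -60: 62, -58: 60, -56: 56, -54: 60, -52: 61}
{70.0: 59, 71.5: 77, 73.0: 116, 74.5: 176, 76.0: 204, 77.5: 207, 79.0: 216, 80.5: 218, 82.0: 225, 83.5: 173, 85.0: 55, 86.5: 66, 88.0: 68, 89.5: 71, 91.0: 67, 92.5: 68, 94.0: 66, 95.5: 53, 97.0: 32, 98.5: 37}
```

Checks agree. The grip sits upright at its locked place (row 204 against about 203 predicted). The blank's rear edge is at x ≈ -85, which puts its front end at the stop face. The arm is clear.

```bash
python3 -c "
from h import *
print(ticket.hand_in())"
```

```text
the job is handed in; nothing more can be done
None
```

The job is handed in: I swung the clamp fully open, slid the blank up against the end stop, and locked the clamp down on it again, at about 22 s on the clock. On the first try at closing, the handle slipped out of the gripper, so I pushed it over centre instead. I viewed 11 pictures, one over the limit of 10, so the final check was by detector and pixel measurements only.

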